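# Hold a moisture probe centred in a bored walnut blank

### The job

Take the moisture probe out of its stand by its orange handle, gripping it gently (squeeze no harder than 40 N), and lower its steel rod through the guide hole of the dark walnut blank, the one with the steel plate on top, until the red band on the rod is level with the mouth of the hole. The probe reads without contact, so it must not touch either blank at any time. Finish while still holding the probe there by its handle, upright, still and centred in the hole, and leave everything else on the bench where it is.

Things in the scene. Friction and masses are not known exactly. Their poses are not given: they have to be found in the camera images.
- probe: Loose moisture probe, about 0.12 kg, upright in its stand at the start. Origin at the centre of the rod's lower end, z up. Steel rod 10 mm in diameter from z = 0 to 90 mm, with a red band (same diameter) at 54 to 70 mm; orange handle 24 x 24 mm (faces along the probe's x and y) at 90 to 145 mm. Grip either pair of faces from above, with 20 to 40 N; over 55 N a finger damages it.
- probe_handle (a point): Centre of the orange handle, on the probe's axis, 117.5 mm above the lower end of the rod (27.5 mm above the handle's underside).
- probe_band (a point): Middle of the red band, on the rod's axis, 62 mm above the lower end of the rod.
- probe_tip (a point): Lower end of the rod, on its axis.
- stand: Fixed metal stand, base plate 90 x 100 mm, 110 mm high. Origin at the centre of its underside, z up. Its 12 mm thick aluminium top plate (70 x 90 mm) has a 16 mm hole at the centre, through which the probe's rod hangs (rod end 20 mm above the bench); the handle stands on the plate, 110 to 165 mm above the bench. The probe is lifted straight up, by 90 mm or more, to clear it.
- walnut_blank: Dark walnut block screwed to the bench, 80 x 80 x 85 mm, with a 60 x 60 x 7 mm steel guide plate on top (total height 92 mm). One vertical hole 26 mm in diameter runs through the plate and the block, down to the bench. Origin at the centre of the underside, z up. Two low steel cleats, 12 mm high, at its +y and -y sides. It may stand at any of the three places where the stand and the pale blank can also be.
- guide_mouth (a point): Centre of the mouth of the hole, level with the top of the steel guide plate of the walnut blank, 92 mm above the bench.
- pine_blank: Pale pine block of the same 80 x 80 x 85 mm with a 26 mm hole but no steel plate; not to be probed. Fixed. Origin at the centre of the underside.
- glue_bottle: Bystander: loose white glue bottle with a red cap and yellow label, 64 mm in diameter, 170 mm high. Origin at the centre of its underside.
- dowel_tray: Bystander: loose steel tray of wooden dowels, 120 x 170 x 32 mm. Origin at the centre of its underside.
- screw_tray: Bystander: loose steel tray of screws, 120 x 170 x 32 mm. Origin at the centre of its underside.
- screwdriver: Bystander: loose screwdriver with a blue handle, lying on the bench.
- brush: Bystander: loose glue brush with a pale wooden handle, lying on the bench.
- drill: Bystander: loose green and black cordless drill standing on its battery, about 75 x 210 x 165 mm. Origin at the centre of its underside.
Things that resemble listed ones, but are neither listed nor needed, are in the scene too. Leave any turquoise look-alike of the probe alone.

How it is judged:
By the outcome, as a careful person would: the job done as asked, in the order asked, and still so for the second after the job is handed in, while the arm keeps its last pose, push and grip.
It also fails if it takes over 54 s, if anything falls off the work surface, if the arm or the gripper's body presses on something with over 40 N, if the wrist force passes 120 N, or if a joint passes its speed limit or range.

### The arm

A 6-joint arm with a two-finger parallel gripper is mounted at the origin on the work surface. World frame = base frame: x ahead of the robot, y to its left, z up, the work surface at z = 0. Lengths are in m, angles in rad, forces in N, time in s.
With the tool pointing down it reaches from about 0.3 to 0.75 m from the base axis. Payload 8.5 kg.
Tool frame: the origin (TCP) lies at the very end of the fingers, on their centre line; the grasp point (between the pads) lies 19 mm behind it; x points along the fingers, y is the direction in which the jaws open and shut, and the axes are right-handed (so a half turn about x gives the same grasp; the last joint's range is limited). The gripper opens to 85 mm and grips with 20 to 120 N. Pads are 22 mm wide; open, the fingers measure 114 mm over their backs; the gripper's body (76 mm by 85 mm) begins 54 mm behind the grasp point. The pads swing forward as they close: fully open they stand 13 mm farther back than shut.
Start: joints at [-1.323, 0.381, 1.297, -0, 1.464, -0.215], TCP at [0.246, -0.492, 0.231] pointing down, gripper open.
Joint ranges: [-3.11, 3.11], [-0.89, 2.33], [0.22, 2.48], [-1.42, 4.56], [0.17, 2.85], [-2.88, 2.88]. Speed limits (rad/s): [2.39, 2.39, 3.14, 3.14, 3.14, 3.14].

### API

Orientations are given as a 3x3 rotation matrix whose columns are the frame's x, y, z axes.
In Python, from plant import readout, eyes, order, nets gives the robot as it stands. The module is installed in compiled form; this text tells all that it offers.
- The arm moves only by the shell command python3 -m handwheel 'ROWS' [FORCE]. ROWS is JSON, a list of rows, each a list of 5 numbers: the closure in counts, from 0 (fully open) to 255 (shut), then the shift along the world's x, y, z in m, then the turn about the world's z in degrees. A call has 1 to 10 rows; each row is the pose to reach, as a shift and turn from the pose commanded when the call began; what a row does not reach only later rows make up. A row lasts 1/12 s, in which the tool goes at most 41.7 mm and 7.16 degrees, less where a joint would pass 70% of its speed; a pose out of reach is approached as far as the arm can. A call with a gripper value outside its range is refused whole. The fingers move at their own pace and stop on an object; FORCE is the grip in N (left out, the last holds). Time passes only in rows, so rows that repeat a pose let the fingers close. It gives the time, the measured TCP pose, the force and the opening at its end, in the units of the state.
- readout.observe(): the state, without advancing time (a new reading comes with each control period).
- eyes.get_image(name): name is "scene" or "top" or "wrist"; returns the picture (480x640x3 uint8, blue, green, red); there is no depth.
- eyes.calibration(name): a dict with "mtx" (3x3 intrinsics, pixels), "R" (3x3) and "t" (3): a world point X has camera coordinates R X + t. Camera axes: x right, y down, z forward; pixel columns grow to the right and rows downward; lengths in m; the calibration is good to about 2 mm. A picture is of the moment at which its call begins: read the wrist's pose just before it. calibration takes no time and is no camera call; for the wrist camera it gives the pose at the moment of the call.
- order.sign_off(): hands the job in, once; it reports no verdict.
Trained networks look in the newest picture that a camera, given by its name, has taken for a name from the list of things; names that differ only in an ending like _2 or _b are one class to them, and where a whole thing is asked for, a point or a joint stands for the part that bears it (a point fixed in the world has none). Each returns a list of dicts, best first, with "p" (0 to 1); they miss things now and then, are a little off and sometimes report something else, mostly with a low value. They report only what shows in the picture. A call takes as long as a camera call. They do not tell look-alikes from the thing itself.
- nets.recognise(camera, query): "centre" ([column, row] in pixels, amid what is visible of it).
- nets.trace(camera, query): "pixels" (480x640 bool, what is visible of it) and "centre" ([column, row] in pixels, amid what is visible of it).
The state is a dict: "clock": time; "qpos": joint angles; "dq": joint speeds; "effort": joint torques, N m; "eef_pos": TCP position; "ee_rot": TCP orientation; "force": force on the tool from outside, world axes, zero at the start; "ft_torque": the same for the moment, N m; "grip_width": finger opening in m.
Only numpy, scipy, OpenCV 4.12 (cv2) and the standard library are available. Lean on these libraries where they do the work, as an engineer would, in place of code of your own. Each camera call takes 0.05 s, during which the arm holds its last target.

## Working session

There is one attempt and no reset: what is moved stays moved. The work goes in short steps, Python scripts to look and compute and a shell command to move; the robot and the scene stay as the last step left them, time stands still between calls to the robot, and variables do not carry over. Pictures are saved under pics/ and viewed, and the job is handed in when it is done.

```bash
mkdir -p pics; ls; python3 - <<'E'
from plant import readout, eyes
import cv2,numpy as np
for n in ("scene","top","wrist"):
    cv2.imwrite(f"pics/a_{n}.png",eyes.get_image(n))
    c=eyes.calibration(n);print(n,np.round(c["mtx"],1).tolist(),np.round(c["R"],3).tolist(),np.round(c["t"],3).tolist())
s=readout.observe();print({k:np.round(v,3).tolist() for k,v in s.items()})
E
```

```text
pics
scene [[455.1, 0.0, 322.8], [0.0, 455.1, 237.6], [0.0, 0.0, 1.0]] [[-0.419, 0.908, 0.018], [0.515, 0.254, -0.818], [-0.748, -0.333, -0.574]] [0.139, -0.202, 1.51]
top [[441.6, 0.0, 316.5], [0.0, 441.6, 237.2], [0.0, 0.0, 1.0]] [[-0.004, -1.0, 0.013], [-0.997, 0.003, -0.074], [0.074, -0.014, -0.997]] [0.076, 0.531, 1.027]
wrist [[391.1, 0.0, 315.0], [0.0, 391.1, 242.8], [0.0, 0.0, 1.0]] [[0.446, -0.895, -0.001], [-0.865, -0.431, 0.258], [-0.232, -0.114, -0.966]] [-0.549, -0.033, 0.378]
{'clock': 0.15, 'qpos': [-1.323, 0.381, 1.298, 0.0, 1.464, -0.215], 'dq': [0.0, -0.002, -0.001, 0.0, -0.001, 0.001], 'effort': [0.002, -44.863, -23.134, -0.0, 0.004, 0.0], 'eef_pos': [0.245, -0.492, 0.231], 'ee_rot': [[-0.0, 0.446, -0.895], [0.001, -0.895, -0.446], [-1.0, -0.001, -0.0]], 'force': [-1.337, -0.046, 0.661], 'ft_torque': [0.023, -0.01, 0.062], 'grip_width': 0.085}
```

View pics/a_scene.png

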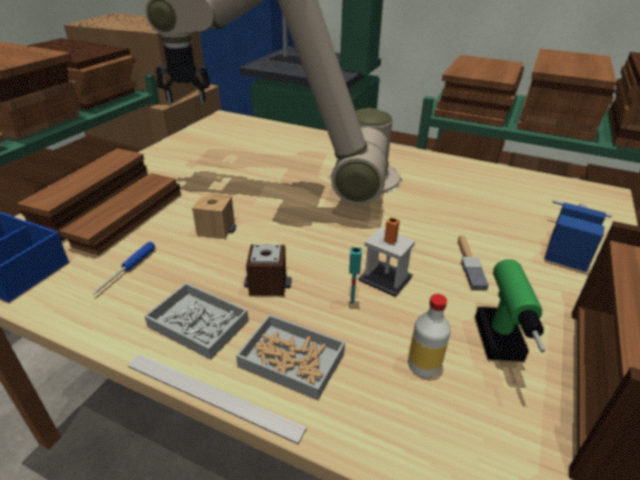

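View pics/a_top.png

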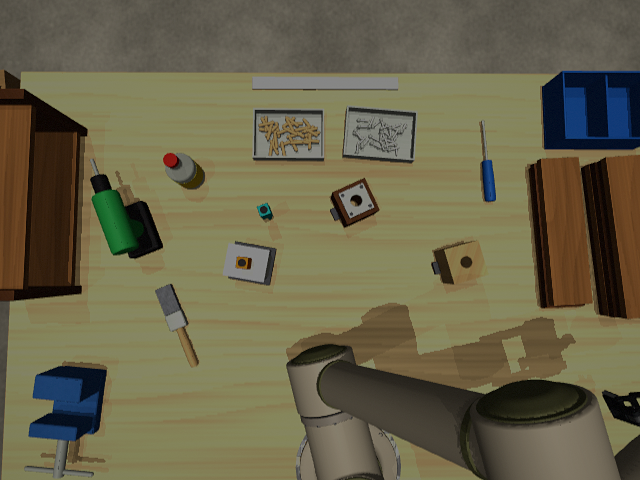

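View pics/a_wrist.png

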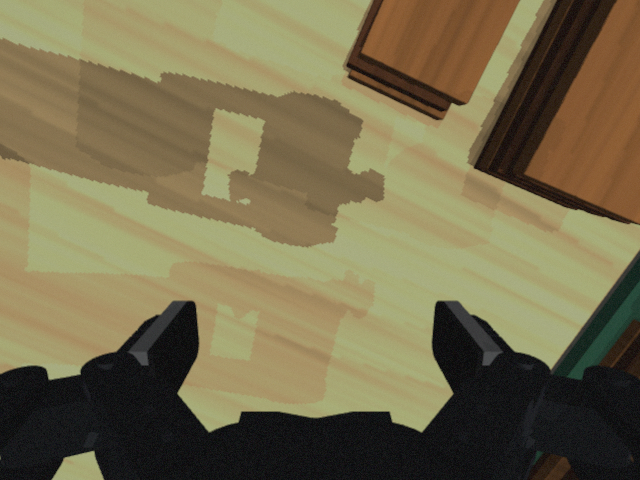

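The scene view shows the orange probe in its stand at (392,232). The turquoise look-alike is at (355,262), the walnut blank with its plate at (266,255), and the pine blank at (214,212). In the top view the orange handle is at (244,263), the turquoise one at (264,211), the walnut hole at (356,201) and the pine hole at (466,262). I'll measure these next.

```bash
cat > h.py <<'E'
from plant import readout, eyes, nets
import cv2,numpy as np
def ray(cal,px):
    R=np.array(cal["R"]);t=np.array(cal["t"]);K=np.array(cal["mtx"])
    return -R.T@t, R.T@np.linalg.solve(K,[px[0],px[1],1])
def atz(cal,px,z):
    o,d=ray(cal,px);return o+d*(z-o[2])/d[2]
def proj(cal,X):
    p=np.array(cal["mtx"])@(np.array(cal["R"])@np.asarray(X,float).reshape(-1,3).T+np.array(cal["t"]).reshape(3,1))
    return (p[:2]/p[2]).T
def tri(c1,p1,c2,p2):
    A=[];b=[]
    for c,p in((c1,p1),(c2,p2)):
        o,d=ray(c,p);d=d/np.linalg.norm(d);P=np.eye(3)-np.outer(d,d);A.append(P);b.append(P@o)
    A=np.vstack(A);b=np.hstack(b);x=np.linalg.lstsq(A,b,rcond=None)[0];return x,np.linalg.norm(A@x-b)
E
python3 - <<'E'
from h import *
C={n:eyes.calibration(n) for n in("top","scene")}
H={"probe_handle":.1375,"guide_mouth":.092,"walnut_blank":.046,"pine_blank":.085,"stand":.06}
for n in C:
    eyes.get_image(n)
    for q in ("probe_handle","guide_mouth","probe"):
        for r in nets.recognise(n,q)[:3]:
            print(n,q,round(r["p"],2),np.round(r["centre"],1),np.round(atz(C[n],r["centre"],H.get(q,.12)),3))
    for r in nets.trace(n,"stand")[:2]: print(n,'stand',r['p'],r['centre'],np.round(atz(C[n],r["centre"],.11),3))
for n in C:
    im=eyes.get_image(n)
    b=[(205,165,390,295),(230,190,440,310)][n=="scene"]
    cr=im[b[1]:b[3],b[0]:b[2]];cv2.imwrite(f"pics/b_{n}.png",cv2.resize(cr,None,fx=3.8,fy=3.8,interpolation=cv2.INTER_CUBIC))
E
```

```text
top probe_handle 0.53 [265.4 212.5] [0.575 0.183 0.137]
top probe_handle 0.51 [245.8 262.9] [0.469 0.223 0.137]
top guide_mouth 0.65 [353.2 204.5] [ 0.598 -0.007  0.092]
top probe 0.64 [240.9 261. ] [0.473 0.236 0.12 ]
top stand 0.83 [248.9, 263.5] [0.468 0.22  0.11 ]
top stand 0.75 [460.5, 267.1] [ 0.459 -0.236  0.11 ]
scene probe_handle 0.7 [196.1 319.1] [0.875 0.01  0.137]
scene probe_handle 0.66 [264.8 272. ] [0.715 0.05  0.137]
scene probe_handle 0.65 [354.4 263.9] [0.615 0.197 0.137]
scene guide_mouth 0.23 [292.5 353.8] [0.836 0.174 0.092]
scene probe 0.91 [355.  268.9] [0.609 0.197 0.12 ]
scene probe 0.79 [390.2 232.3] [0.451 0.22  0.12 ]
scene stand 0.72 [380.7, 264.3] [0.559 0.235 0.11 ]
```

View pics/b_top.png

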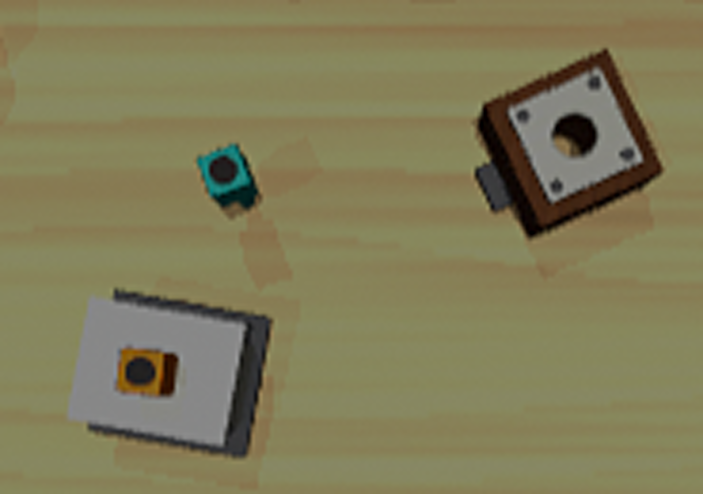

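View pics/b_scene.png

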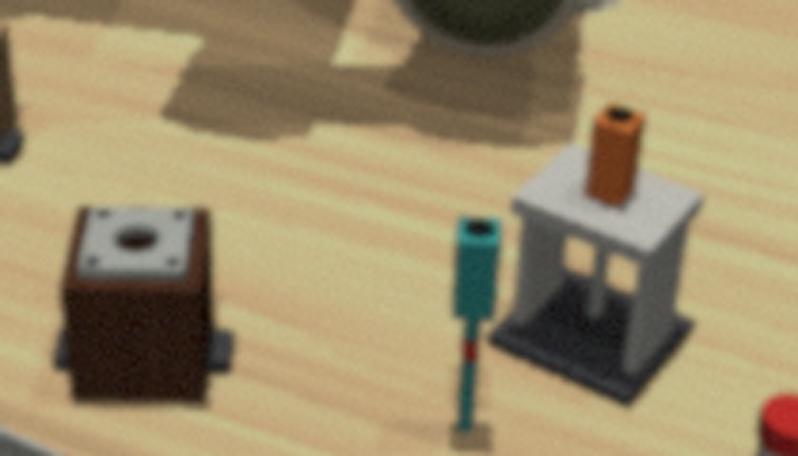

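In the enlarged top view the handle's top face is at about (242,262) px, and its edges are turned only a few degrees. The walnut plate's hole is at about (356,201). I'll segment both for sub-pixel values.

```bash
python3 - <<'E'
from h import *
T=eyes.calibration("top");S=eyes.calibration("scene")
it=eyes.get_image("top");isc=eyes.get_image("scene")
def comp(m,near):
    n,l,st,ce=cv2.connectedComponentsWithStats(m.astype(np.uint8));b=None
    i=l[near[1],near[0]]
    if i==0: i=1+np.argmin(np.linalg.norm(ce[1:]-near,axis=1)+(st[1:,4]<15)*1e4)
    return (l==i)
def rect(m):
    c=max(cv2.findContours(m.astype(np.uint8),0,2)[0],key=len);return c
hsv=cv2.cvtColor(it,cv2.COLOR_BGR2HSV)
# handle top face in top view
m=(hsv[...,0]>8)&(hsv[...,0]<24)&(hsv[...,1]>150)&(hsv[...,2]>120)
box=np.zeros(m.shape,bool);box[250:276,228:260]=1
mm=comp(m&box,(242,262));mf=cv2.morphologyEx(mm.astype(np.uint8),cv2.MORPH_CLOSE,np.ones((7,7)))
ys,xs=np.nonzero(mf);print("handle face px",xs.min(),xs.max(),ys.min(),ys.max(),mf.sum(),xs.mean(),ys.mean())
r=cv2.minAreaRect(rect(mf));P=cv2.boxPoints(r);W=np.array([atz(T,p,.165) for p in P]);print(r,np.round(W,4).tolist());print("handle",np.round(atz(T,(xs.mean(),ys.mean()),.165),4))
print(np.round(hsv[256:271,234:256,2]).tolist())
# dark cap centre
g=hsv[...,2]
# plates
for nm,near,z,b in(("stand",(236,262),.11,(238,288,218,270)),("plate",(350,200),.092,(180,222,335,378))):
    box=np.zeros(m.shape,bool);box[b[0]:b[1],b[2]:b[3]]=1
    w=(hsv[...,1]<45)&(hsv[...,2]>110)&box
    w=comp(w,near);c=rect(w);h=cv2.convexHull(c);r=cv2.minAreaRect(h);P=cv2.boxPoints(r)
    W=np.array([atz(T,p,z) for p in P]);e=W[1]-W[0];f=W[2]-W[1]
    print(nm,w.sum(),np.round(W[:,:2].mean(0),4),"sides",np.linalg.norm(e),np.linalg.norm(f),"angle",np.degrees(np.arctan2(e[1],e[0]))%90)
    if nm=="plate":
        hm=np.zeros(m.shape,np.uint8);cv2.fillPoly(hm,[h],1);hole=(hm>0)&~w
        n,l,st,ce=cv2.connectedComponentsWithStats(hole.astype(np.uint8));i=1+np.argmax(st[1:,4]);print("hole",st[i],ce[i],np.round(atz(T,ce[i],.092),4))
# scene
hs=cv2.cvtColor(isc,cv2.COLOR_BGR2HSV)
mo=(hs[...,0]>3)&(hs[...,0]<15)&(hs[...,1]>170)&(hs[...,2]>90);box=np.zeros(m.shape,bool);box[212:246,380:404]=1
ys,xs=np.nonzero(mo&box);print("scene handle",xs.min(),xs.max(),ys.min(),ys.max())
import itertools
for X in ([.463,.224],):
    print(np.round(proj(S,[[*X,.165],[*X,.11]]),1))
E
```

```text
handle face px 236 247 257 268 122 241.5327868852459 262.327868852459
((241.5299835205078, 262.28997802734375), (11.313708305358887, 10.60660171508789), 8.130102157592773) [[0.4609, 0.2405, 0.165], [0.4821, 0.2377, 0.165], [0.4788, 0.215, 0.165], [0.4576, 0.2178, 0.165]]
handle [0.4697 0.2277 0.165 ]
[[136, 137, 129, 136, 117, 116, 136, 133, 132, 125, 123, 125, 123, 131, 139, 139, 139, 137, 136, 135, 136, 135], [136, 138, 105, 138, 137, 137, 138, 132, 127, 113, 106, 109, 98, 119, 125, 123, 122, 132, 137, 136, 135, 136], [136, 139, 113, 137, 138, 140, 124, 122, 123, 128, 141, 139, 138, 141, 64, 51, 52, 101, 142, 136, 135, 135], [137, 140, 126, 138, 132, 121, 63, 44, 42, 75, 124, 140, 138, 142, 60, 49, 48, 53, 140, 138, 136, 136], [136, 142, 119, 140, 100, 34, 33, 33, 33, 32, 39, 130, 140, 142, 39, 49, 48, 70, 135, 138, 136, 135], [137, 143, 133, 143, 42, 34, 33, 33, 36, 33, 33, 78, 142, 143, 39, 50, 48, 80, 134, 134, 136, 136], [137, 144, 138, 143, 32, 33, 35, 34, 35, 34, 32, 38, 145, 143, 39, 51, 48, 94, 135, 130, 135, 136], [138, 145, 137, 143, 32, 34, 34, 34, 35, 35, 33, 31, 144, 1
[... 424 characters left out ...]
6, 55, 139, 137, 135, 136, 135], [137, 140, 130, 111, 127, 136, 135, 136, 112, 129, 128, 131, 130, 49, 57, 55, 90, 141, 137, 136, 135, 136], [135, 136, 138, 140, 140, 141, 141, 139, 118, 119, 117, 123, 117, 102, 102, 103, 125, 139, 136, 136, 136, 135], [136, 136, 135, 136, 137, 136, 137, 136, 137, 137, 138, 138, 139, 140, 140, 138, 137, 136, 136, 135, 135, 136]]
stand 1163 [0.4705 0.2279] sides 0.07049908570520838 0.08987632761457877 angle 80.02833187175247
plate 554 [ 0.6083 -0.0132] sides 0.05998567588220651 0.05986143027023978 angle 24.50222075987267
hole [350 194  13  13 118] [355.91525424 200.15254237] [ 0.6079 -0.013   0.092 ]
scene handle 386 397 221 242
[[392.3 218.5]
 [389.7 239. ]]
```

The measurements agree with each other:
- **Handle:** at (0.470, 0.228), over a stand plate that measures 70.5 x 89.9 mm at about −10°.
- **Walnut hole:** at (0.608, −0.013), with a plate measuring 60 x 60 mm.

I'll go above the probe with the jaws along the stand's 80° direction.

```bash
python3 -m handwheel '[[0,0.011,0.036,0.005,7.1],[0,0.022,0.072,0.010,14.2],[0,0.033,0.108,0.015,21.3],[0,0.044,0.144,0.020,28.4],[0,0.055,0.180,0.025,35.5],[0,0.066,0.216,0.030,42.6],[0,0.077,0.252,0.035,49.7],[0,0.088,0.288,0.040,56.8],[0,0.099,0.324,0.045,63.9],[0,0.110,0.360,0.050,71]]' 25
python3 -m handwheel '[[0,0.011,0.036,0,7.1],[0,0.022,0.072,0,14.2],[0,0.033,0.108,0,21.3],[0,0.044,0.144,0,28.4],[0,0.055,0.180,0,35.5],[0,0.066,0.216,0,42.6],[0,0.077,0.252,0,49.7],[0,0.091,0.288,0,56.8],[0,0.103,0.324,0,63.9],[0,0.115,0.360,0,71]]'
python3 -m handwheel '[[0,0,0,0,0],[0,0,0,0,0],[0,0,0,0,0]]'
cat > look.py <<'E'
import sys
from h import *
s=readout.observe();c=eyes.calibration("wrist");im=eyes.get_image("wrist");cv2.imwrite(f"pics/{sys.argv[1]}.png",im)
y=s["ee_rot"];y=np.array(y);print(round(s["clock"],2),np.round(s["eef_pos"],4),"yaw",np.degrees(np.arctan2(y[1,1],y[0,1])),"axis",np.round(y[:,0],3),np.round(s["qpos"],2),"w",s["grip_width"],np.round(s["force"],1))
np.savez(f"{sys.argv[1]}.npz",im=im,R=c["R"],t=c["t"],mtx=c["mtx"])
E
python3 look.py c1
```

```text
clock: 1.68
eef_pos: [0.3556, -0.1304, 0.2818]
ee_rot: [[0.001, 0.991, 0.136], [-0.0, 0.136, -0.991], [-1.0, 0.001, 0.001]]
force: [1.1, -0.5, -1.0]
grip_width: 0.0855
clock: 2.52
eef_pos: [0.4707, 0.23, 0.2814]
ee_rot: [[0.0, 0.193, 0.981], [-0.0, 0.981, -0.193], [-1.0, 0.0, 0.0]]
force: [0.3, -1.1, 0.4]
grip_width: 0.0857
clock: 2.77
eef_pos: [0.4703, 0.2276, 0.2812]
ee_rot: [[-0.0, 0.2, 0.98], [-0.0, 0.98, -0.2], [-1.0, -0.0, -0.0]]
force: [0.2, 0.3, 0.2]
grip_width: 0.0855
2.77 [0.4703 0.2276 0.2812] yaw 78.47519813279617 axis [-0. -0. -1.] [ 0.22  0.3   1.27 -0.    1.57 -1.15] w 0.0854542886580047 [0.2 0.3 0.2]
```

View pics/c1.png

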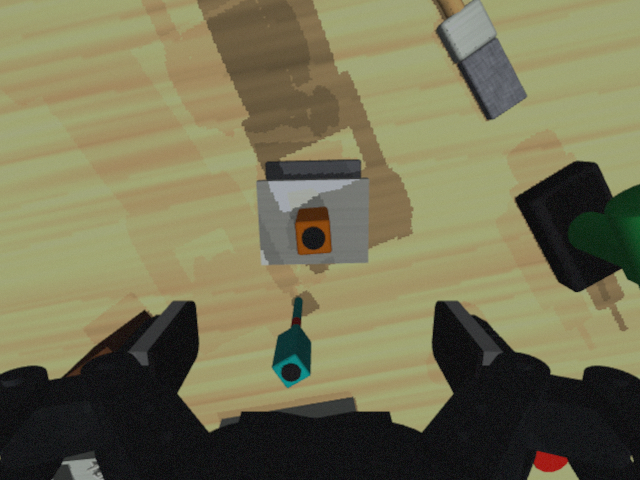

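The wrist view shows the orange handle's top face at about (314,238) px, square to the image within a couple of degrees. The turquoise look-alike is at (292,370), farther out in +x and between the finger lines. I'll measure the handle from this view.

```bash
python3 - <<'E'
from h import *
d=np.load("c1.npz");im=d["im"];c={k:d[k] for k in("R","t","mtx")}
hs=cv2.cvtColor(im,cv2.COLOR_BGR2HSV);V=hs[...,2]
print(V[200:262:3,314].tolist());print(V[248,288:340:2].tolist())
m=((hs[...,0]<25)&(hs[...,1]>150)&(V>150));b=np.zeros(m.shape,bool);b[200:262,285:345]=1
m=(m&b).astype(np.uint8)
ct=np.vstack(cv2.findContours(m,0,2)[0]);r=cv2.minAreaRect(ct);P=cv2.boxPoints(r);W=np.array([atz(c,p,.165) for p in P]);print(r);print(np.round(W,4));print(W.mean(0),np.linalg.norm(W[1]-W[0]),np.linalg.norm(W[2]-W[1]))
e=W[1]-W[0];print(np.degrees(np.arctan2(e[1],e[0]))%90)
dk=((V<60)&b).astype(np.uint8);n,l,st,ce=cv2.connectedComponentsWithStats(dk);i=1+np.argmax(st[1:,4]);print(st[i],ce[i],atz(c,ce[i],.165))
# underside level expected projections
print(proj(c,[[.47,.228,.165],[.575,.183,.145]]))
cv2.imwrite("pics/c1z.png",cv2.resize(im[170:400,240:390],None,fx=2.6,fy=2.6,interpolation=cv2.INTER_CUBIC))
# turquoise
mt=((hs[...,0]>80)&(hs[...,0]<100)&(hs[...,1]>120)).astype(np.uint8);ys,xs=np.nonzero(mt);print("tq",xs.min(),xs.max(),ys.min(),ys.max(),atz(c,(292,371),.145))
E
```

```text
[98, 99, 98, 76, 75, 73, 72, 114, 141, 48, 24, 33, 27, 33, 29, 28, 23, 135, 117, 115, 116]
[110, 109, 104, 105, 91, 119, 135, 138, 133, 129, 66, 25, 21, 23, 29, 71, 132, 137, 136, 138, 138, 121, 106, 115, 117, 117]Traceback (most recent call last):
  File "<stdin>", line 7, in <module>
    return _nx.concatenate(arrs, 0, dtype=dtype, casting=casting)
           ~~~~~~~~~~~~~~~^^^^^^^^^^^^^^^^^^^^^^^^^^^^^^^^^^^^^^^
ValueError: need at least one array to concatenate
```

```bash
python3 - <<'E'
from h import *
d=np.load("c1.npz");im=d["im"];c={k:d[k] for k in("R","t","mtx")}
hs=cv2.cvtColor(im,cv2.COLOR_BGR2HSV);V=hs[...,2]
m=((hs[...,0]<25)&(hs[...,1]>130)&(V>110));b=np.zeros(m.shape,bool);b[218:262,285:345]=1
m=(m&b).astype(np.uint8)
ct=np.vstack(cv2.findContours(m,0,2)[0]);r=cv2.minAreaRect(ct);P=cv2.boxPoints(r);W=np.array([atz(c,p,.165) for p in P]);print(r);print(W.mean(0),np.linalg.norm(W[1]-W[0]),np.linalg.norm(W[2]-W[1]))
e=W[1]-W[0];print(np.degrees(np.arctan2(e[1],e[0]))%90)
dk=((V<50)&b).astype(np.uint8);n,l,st,ce=cv2.connectedComponentsWithStats(dk);i=1+np.argmax(st[1:,4]);print(st[i],ce[i],atz(c,ce[i],.165))
hs2=(hs[...,0]>80)&(hs[...,0]<100)&(hs[...,1]>120);ys,xs=np.nonzero(hs2);print("tq",xs.min(),xs.max(),ys.min(),ys.max(),atz(c,(292,371),.145))
cv2.imwrite("pics/c1z.png",cv2.resize(im[170:400,240:390],None,fx=2.6,fy=2.6,interpolation=cv2.INTER_CUBIC))
E
```

```text
((313.1416320800781, 237.12391662597656), (32.32823181152344, 33.39253616333008), 86.18592071533203)
[0.47004209 0.22654274 0.165     ] 0.022512421867389894 0.022683163500811874
82.34650520544535
[302 227  23  22 385] [313.01558442 237.72727273] [0.47031866 0.22639898 0.165     ]
tq 0 638 171 477 [0.58047703 0.18631533 0.145     ]
```

View pics/c1z.png

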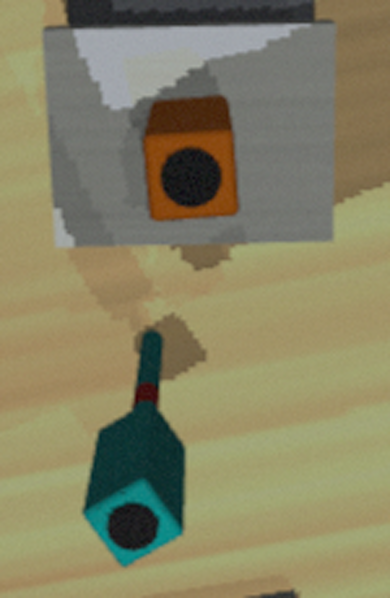

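Handle at (0.470, 0.2267), yaw 82.4°. The turquoise look-alike is 110 mm away, clear of the gripper. I'll turn +4° and go down.

```bash
python3 -m handwheel '[[0,0,-0.001,-0.02,4],[0,0,-0.001,-0.05,4],[0,0,-0.001,-0.08,4],[0,0,-0.001,-0.105,4],[0,0,-0.001,-0.125,4],[0,0,-0.001,-0.14,4],[0,0,-0.001,-0.153,4],[0,0,-0.001,-0.163,4],[0,0,-0.001,-0.163,4],[0,0,-0.001,-0.163,4]]' 25
python3 look.py c2
```

```text
clock: 3.65
eef_pos: [0.4706, 0.226, 0.1187]
ee_rot: [[-0.0, 0.132, 0.991], [-0.0, 0.991, -0.132], [-1.0, -0.0, -0.0]]
force: [0.8, -0.6, 0.0]
grip_width: 0.0854
3.65 [0.4706 0.226  0.1187] yaw 82.40365765151556 axis [-0. -0. -1.] [ 0.22  0.45  1.55 -0.    1.15 -1.22] w 0.08535271400292962 [ 0.8 -0.6  0. ]
```

View pics/c2.png

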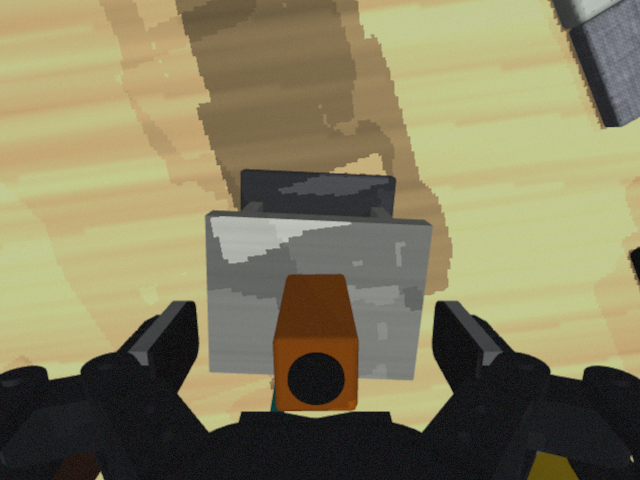

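The handle is centred between the jaws at column 316 and square to them. I'll close at 28 N.

```bash
python3 -m handwheel '[[255,0,0,0,0],[255,0,0,0,0],[255,0,0,0,0],[255,0,0,0,0],[255,0,0,0,0],[255,0,0,0,0],[255,0,0,0,0],[255,0,0,0,0],[255,0,0,0,0],[255,0,0,0,0]]' 28
python3 look.py c3
```

```text
clock: 4.53
eef_pos: [0.4706, 0.2269, 0.1185]
ee_rot: [[0.0, 0.13, 0.991], [0.0, 0.991, -0.13], [-1.0, 0.0, 0.0]]
force: [-1.0, -0.7, 4.1]
grip_width: 0.0235
4.53 [0.4706 0.2269 0.1185] yaw 82.51916084042742 axis [ 0.  0. -1.] [ 0.22  0.45  1.55  0.    1.15 -1.22] w 0.02348201791255283 [-1.  -0.7  4.1]
```

View pics/c3.png

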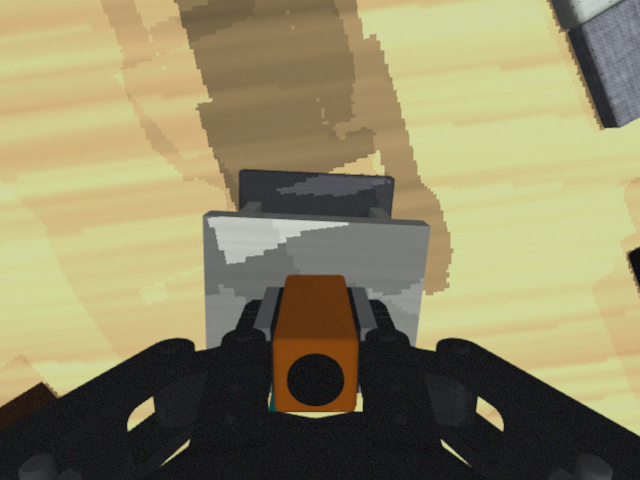

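It is gripped at 23.5 mm and still upright. I'll lift it straight up, slowly at first.

```bash
python3 -m handwheel '[[255,0,0,0.004,0],[255,0,0,0.012,0],[255,0,0,0.025,0],[255,0,0,0.042,0],[255,0,0,0.062,0],[255,0,0,0.085,0],[255,0,0,0.108,0],[255,0,0,0.130,0],[255,0,0,0.148,0],[255,0,0,0.160,0]]'
python3 -m handwheel '[[255,0,0,0,0],[255,0,0,0,0],[255,0,0,0,0]]'
python3 look.py c4; python3 - <<'E'
from h import *
im=eyes.get_image("scene");cv2.imwrite("pics/c4s.png",cv2.resize(im[140:300,250:450],None,fx=4,fy=3.7,interpolation=cv2.INTER_CUBIC))
E
```

```text
clock: 5.42
eef_pos: [0.4707, 0.2269, 0.2808]
ee_rot: [[0.003, 0.13, 0.991], [0.001, 0.991, -0.13], [-1.0, 0.001, 0.002]]
force: [-0.0, 0.0, -0.6]
grip_width: 0.0238
clock: 5.67
eef_pos: [0.4701, 0.2268, 0.2774]
ee_rot: [[-0.002, 0.13, 0.991], [-0.0, 0.991, -0.13], [-1.0, -0.001, -0.002]]
force: [0.4, 0.6, -2.2]
grip_width: 0.0236
5.67 [0.4701 0.2268 0.2774] yaw 82.51780753226629 axis [-0.002 -0.    -1.   ] [ 0.22  0.3   1.28  0.    1.56 -1.22] w 0.023585719845681682 [ 0.4  0.6 -2.2]
```

View pics/c4.png

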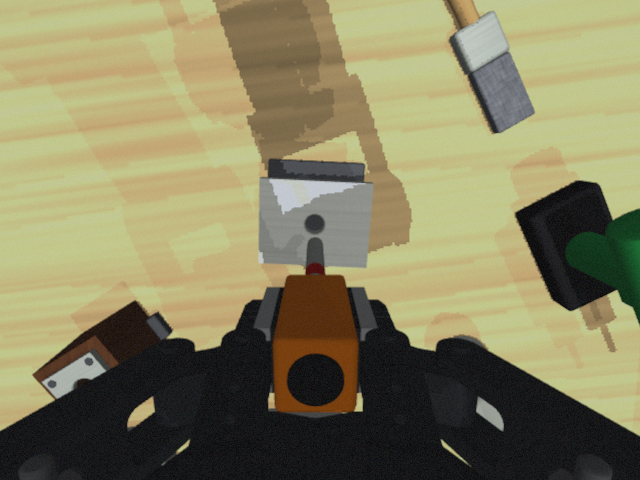

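View pics/c4s.png

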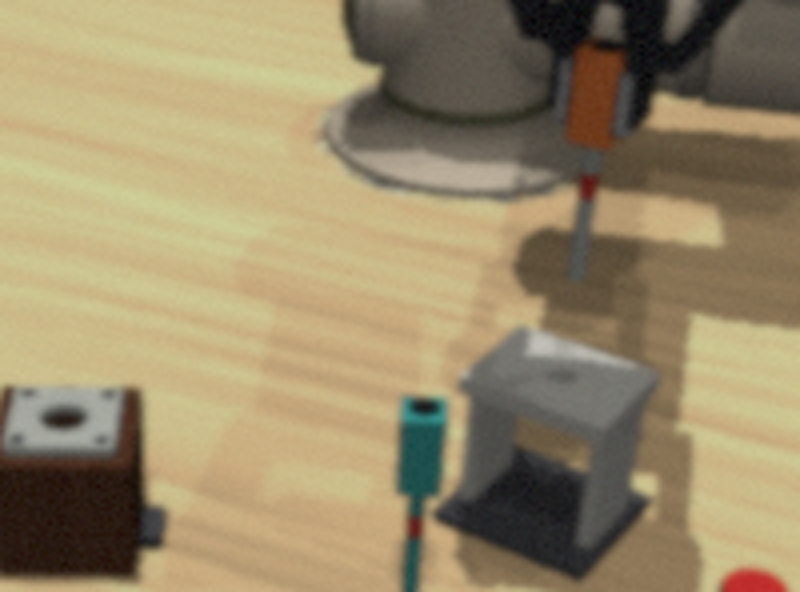

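The probe is lifted clear and hangs upright, with the tip visible at about (315,240) in the wrist view. Now I'll carry it over the walnut hole.

```bash
python3 -m handwheel '[[255,0.005,-0.009,0,0],[255,0.015,-0.026,0,0],[255,0.031,-0.054,0,0],[255,0.050,-0.087,0,0],[255,0.069,-0.120,0,0],[255,0.088,-0.153,0,0],[255,0.106,-0.184,0,0],[255,0.122,-0.212,0,0],[255,0.133,-0.231,0,0],[255,0.138,-0.240,0,0]]'
python3 -m handwheel '[[255,0,0,-0.015,0],[255,0,0,-0.035,0],[255,0,0,-0.05,0],[255,0,0,-0.05,0],[255,0,0,-0.05,0]]'
python3 look.py c5; python3 - <<'E'
from h import *
im=eyes.get_image("scene");cv2.imwrite("pics/c5sraw.png",im);cv2.imwrite("pics/c5s.png",cv2.resize(im[140:310,190:350],None,fx=3.5,fy=3.5,interpolation=cv2.INTER_CUBIC))
im=eyes.get_image("top");cv2.imwrite("pics/c5traw.png",im);cv2.imwrite("pics/c5t.png",cv2.resize(im[130:260,280:430],None,fx=4,fy=4,interpolation=cv2.INTER_CUBIC))
E
```

```text
clock: 6.6
eef_pos: [0.6095, -0.0166, 0.277]
ee_rot: [[-0.001, 0.133, 0.991], [-0.0, 0.991, -0.133], [-1.0, -0.0, -0.001]]
force: [-0.1, 0.6, -1.1]
grip_width: 0.0238
clock: 7.02
eef_pos: [0.6082, -0.0129, 0.2281]
ee_rot: [[-0.001, 0.13, 0.992], [0.0, 0.992, -0.13], [-1.0, 0.0, -0.001]]
force: [1.2, 0.6, -0.7]
grip_width: 0.0237
7.02 [ 0.6082 -0.0129  0.2281] yaw 82.54362769402668 axis [-0.001  0.    -1.   ] [-0.22  0.49  1.13  0.    1.53 -1.66] w 0.023716386930726207 [ 1.2  0.6 -0.7]
```

View pics/c5.png

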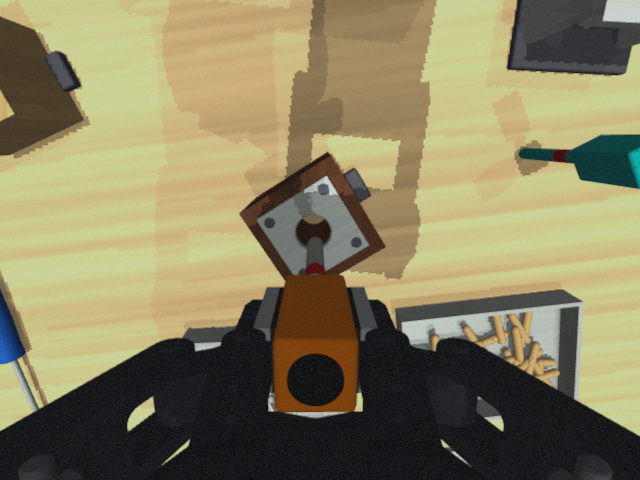

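View pics/c5s.png

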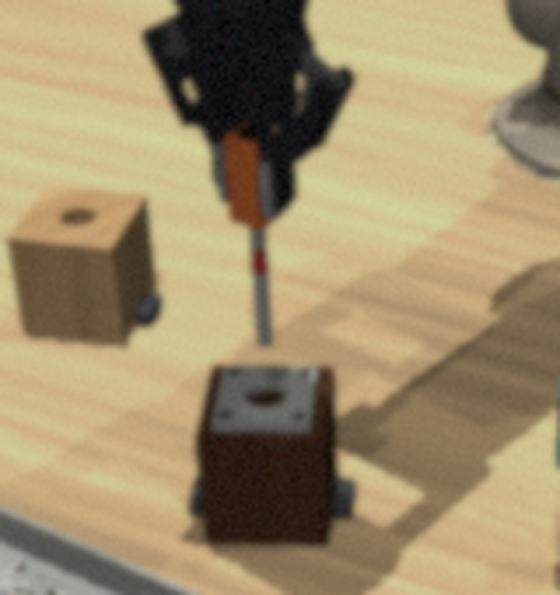

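View pics/c5t.png

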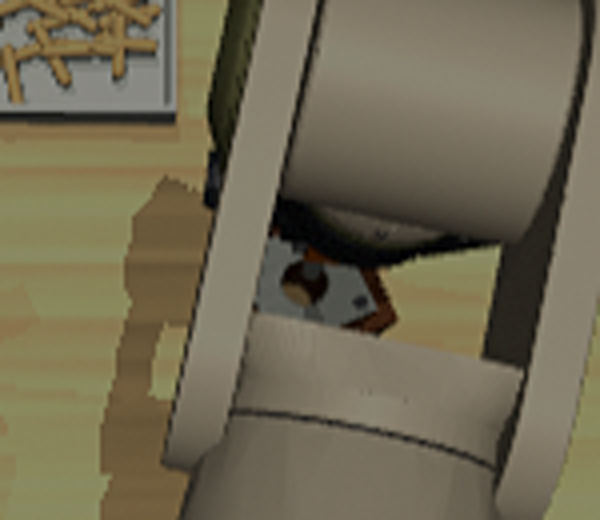

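In the wrist view the hole is at about (314,230) px with the rod tip overlapping its lower edge. The scene view shows the tip hanging directly above the mouth. I'll compare rod and hole numerically.

```bash
python3 - <<'E'
from h import *
d=np.load("c5.npz");im=d["im"];c={k:d[k] for k in("R","t","mtx")};S=eyes.calibration("scene")
tcp=np.array([.6082,-.0129]);tz=.1296
pts=[[*tcp,tz],[*tcp,tz+.054],[*tcp,tz+.07],[*tcp,tz+.145],[.608,-.013,.092]]
print("wrist pred tip,band lo,hi,top,hole",np.round(proj(c,pts),1).tolist())
print("scene pred",np.round(proj(S,pts),1).tolist())
a=np.linspace(0,2*np.pi,60)
v=im.copy()
for (x,y,r,z,col) in((.608,-.013,.013,.092,(0,255,0)),(*tcp,.005,tz,(255,0,255))):
    q=proj(c,np.c_[x+r*np.cos(a),y+r*np.sin(a),a*0+z]);cv2.polylines(v,[np.round(q*8).astype(int)],True,col,1,cv2.LINE_AA,3)
o=cv2.resize(im[180:300,250:380],None,fx=3,fy=3,interpolation=cv2.INTER_CUBIC);o2=cv2.resize(v[180:300,250:380],None,fx=3,fy=3,interpolation=cv2.INTER_CUBIC)
cv2.imwrite("pics/c6.png",np.hstack([o,o2]))
s=cv2.imread("pics/c5sraw.png");v=s.copy()
for (x,y,r,z,col) in((.608,-.013,.013,.092,(0,255,0)),(*tcp,.005,tz,(255,0,255)),(*tcp,.005,tz+.054,(255,0,255)),(*tcp,.005,tz+.07,(255,0,255))):
    q=proj(S,np.c_[x+r*np.cos(a),y+r*np.sin(a),a*0+z]);cv2.polylines(v,[np.round(q*8).astype(int)],True,col,1,cv2.LINE_AA,3)
k=lambda i:cv2.resize(i[190:275,230:300],None,fx=5.5,fy=5.5,interpolation=cv2.INTER_CUBIC)
cv2.imwrite("pics/c6s.png",np.hstack([k(s),k(v)]))
E
```

```text
wrist pred tip,band lo,hi,top,hole [[314.6, 244.3], [314.5, 272.0], [314.4, 283.3], [314.1, 378.7], [314.4, 230.7]]
scene pred [[265.2, 238.4], [263.8, 217.4], [263.4, 210.9], [261.2, 178.6], [266.1, 252.3]]
```

View pics/c6.png

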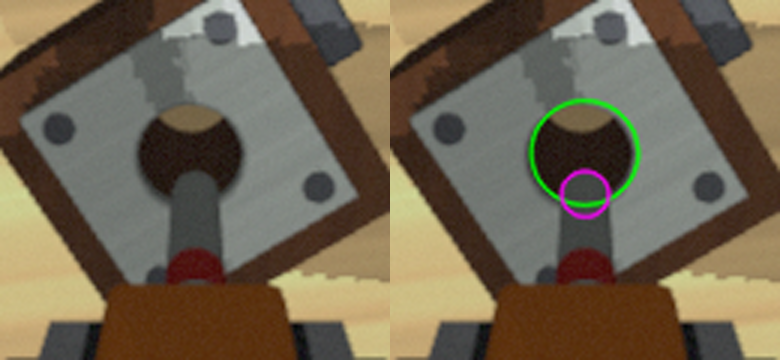

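View pics/c6s.png

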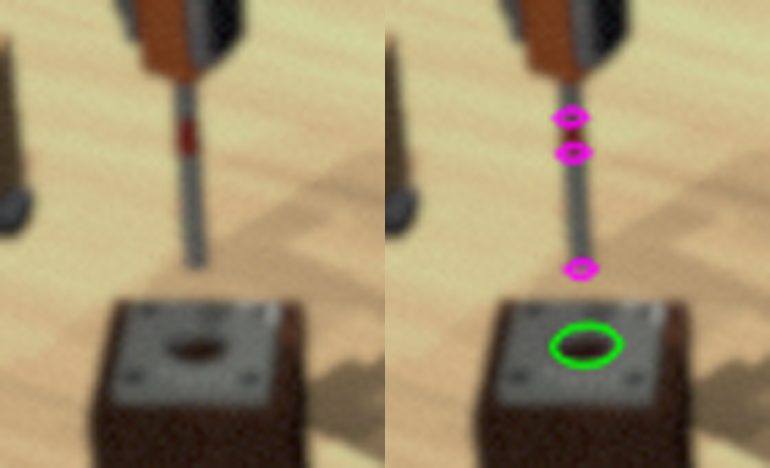

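Wrist and scene views both put the hole about 1.1 mm toward −y of the rod, with x matching within 0.7 mm. I'll shift −1 mm in y, lower most of the way slowly, and look again.

```bash
python3 -m handwheel '[[255,0,-0.001,-0.003,0],[255,0,-0.001,-0.009,0],[255,0,-0.001,-0.018,0],[255,0,-0.001,-0.028,0],[255,0,-0.001,-0.039,0],[255,0,-0.001,-0.050,0],[255,0,-0.001,-0.060,0],[255,0,-0.001,-0.068,0],[255,0,-0.001,-0.073,0],[255,0,-0.001,-0.075,0]]'
python3 -m handwheel '[[255,0,0,0,0],[255,0,0,0,0]]'
python3 look.py c7; python3 - <<'E'
from h import *
d=np.load("c7.npz");w=cv2.resize(d["im"][180:300,250:380],None,fx=3,fy=3,interpolation=cv2.INTER_CUBIC)
im=eyes.get_image("scene");cv2.imwrite("pics/c7sraw.png",im);s=cv2.resize(im[205:285,230:310],(360,360),interpolation=cv2.INTER_CUBIC)
cv2.imwrite("pics/c7b.png",np.hstack([w,s]))
E
```

```text
clock: 8.0
eef_pos: [0.6083, -0.0141, 0.1522]
ee_rot: [[-0.001, 0.13, 0.991], [0.0, 0.991, -0.13], [-1.0, 0.0, -0.001]]
force: [0.4, 0.6, -0.4]
grip_width: 0.0239
clock: 8.17
eef_pos: [0.6088, -0.0142, 0.1537]
ee_rot: [[0.001, 0.13, 0.991], [-0.0, 0.991, -0.13], [-1.0, -0.0, 0.001]]
force: [0.2, -0.3, -1.0]
grip_width: 0.0234
8.17 [ 0.6088 -0.0142  0.1537] yaw 82.515671083683 axis [ 0.001 -0.    -1.   ] [-0.22  0.54  1.25  0.    1.35 -1.66] w 0.023431975976242362 [ 0.2 -0.3 -1. ]
```

View pics/c7b.png

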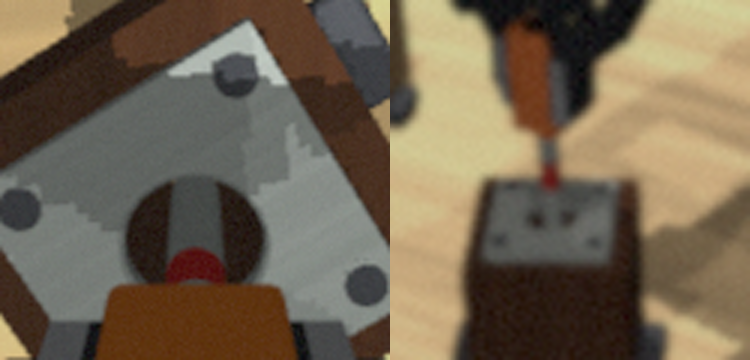

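The rod is in the hole and centred left to right: hole columns 125–265, rod at 195 in the crop. I'll fit the hole ring for the x direction.

```bash
python3 - <<'E'
from h import *
from scipy.optimize import minimize
d=np.load("c7.npz");im=d["im"];c={k:d[k] for k in("R","t","mtx")}
g=cv2.GaussianBlur(cv2.cvtColor(im,cv2.COLOR_BGR2GRAY),(0,0),1).astype(float)
# gradient-based circle fit in world plane, r=13mm, using visible arc (rows<272)
def cost(p,ret=False):
    a=np.linspace(0,2*np.pi,180)
    f=[]
    for r in(.0118,.0142):
        q=proj(c,np.c_[p[0]+r*np.cos(a),p[1]+r*np.sin(a),a*0+.092]);f.append(cv2.remap(g.astype(np.float32),q[:,:1].astype(np.float32),q[:,1:].astype(np.float32),1).ravel());
        if r<.013: vis=(q[:,1]<270)&(np.abs(q[:,0]-315)>12)
    return -np.mean(np.clip((f[1]-f[0])[vis],-60,60))
best=min(((cost((x,y)),x,y) for x in np.arange(.600,.618,.0005) for y in np.arange(-.022,-.005,.0005)))
print(best)
x,y=best[1:]
tcp=(.6088,-.0142)
v=im.copy();a=np.linspace(0,2*np.pi,90)
for X,r,z,col in(((x,y),.013,.092,(0,255,0)),(tcp,.005,.092,(255,0,255)),(tcp,.005,.0537+.054,(255,255,0))):
    q=proj(c,np.c_[X[0]+r*np.cos(a),X[1]+r*np.sin(a),a*0+z]);cv2.polylines(v,[np.round(q*8).astype(int)],True,col,1,cv2.LINE_AA,3)
cv2.imwrite("pics/c8.png",cv2.resize(v[180:300,250:380],None,fx=5,fy=5,interpolation=cv2.INTER_CUBIC))
E
```

```text
(np.float32(-59.970245), np.float64(0.608499999999999), np.float64(-0.013999999999999992))
```

View pics/c8.png

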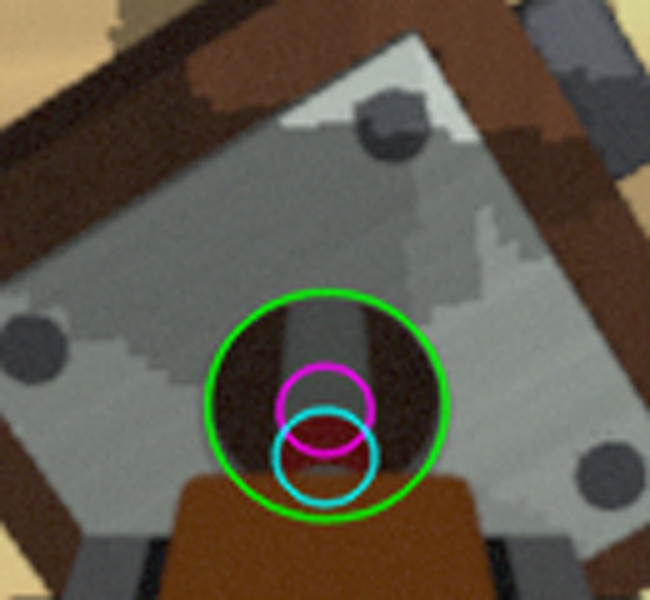

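The rod is within about 0.5 mm of the ring centre. Before the final descent I'll check for slip in the grip, using the handle cap in the wrist images, since the height relies on that.

```bash
python3 - <<'E'
from h import *
for n in("c3","c4","c5","c7"):
    im=np.load(n+".npz")["im"];hs=cv2.cvtColor(im,cv2.COLOR_BGR2HSV)
    dk=((hs[345:412,274:358,1]<150)&(hs[345:412,274:358,2]<60)).astype(np.uint8);nn,l,st,ce=cv2.connectedComponentsWithStats(dk);i=1+np.argmax(st[1:,4]);
    o=((hs[...,0]<20)&(hs[...,1]>150)&(hs[...,2]>60));col=np.nonzero(o[255:420,300:330].mean(1)>.4)[0]+255
    print(n,st[i],np.round(ce[i]+[274,345],2),"handle rows",col.min(),col.max())
# z estimate from scene: red band rows
S=eyes.calibration("scene")
for f,tcp in(("c5sraw",(.6082,-.0129,.1296)),("c7sraw",(.6088,-.0142,.0552))):
    im=cv2.imread(f"pics/{f}.png").astype(float)
    P=proj(S,[[tcp[0],tcp[1],tcp[2]+h] for h in(0,.054,.07,.09)]);print(f,np.round(P,1).tolist())
    c0=int(round(P[1,0]));y0=int(P[3,1])-4
    for r in range(y0,y0+18): print(r,np.round(im[r,c0-1:c0+2].mean(0)).astype(int).tolist(),end=";")
    print()
E
```

```text
c3 [  13    9   57   52 2307] [315.06 379.66] handle rows 276 411
c4 [  13    9   57   52 2315] [315.22 379.64] handle rows 269 411
c5 [  13    9   57   52 2303] [315.1  379.63] handle rows 266 411
c7 [  13    9   57   52 2300] [315.14 379.64] handle rows 266 411
c5sraw [[265.2, 238.4], [263.8, 217.4], [263.4, 210.9], [262.8, 202.6]]
198 [53, 62, 86];199 [52, 63, 90];200 [48, 61, 91];201 [42, 59, 94];202 [34, 57, 101];203 [35, 61, 107];204 [42, 67, 107];205 [65, 83, 106];206 [76, 90, 101];207 [81, 93, 98];208 [82, 93, 96];209 [86, 97, 99];210 [79, 91, 98];211 [68, 81, 100];212 [51, 64, 101];213 [44, 57, 104];214 [40, 53, 104];215 [38, 49, 104];
c7sraw [[266.4, 265.4], [265.1, 246.1], [264.7, 240.1], [264.1, 232.5]]
228 [48, 61, 90];229 [48, 62, 91];230 [47, 61, 91];231 [45, 61, 95];232 [43, 63, 103];233 [34, 61, 106];234 [35, 61, 110];235 [53, 74, 109];236 [72, 85, 103];237 [77, 88, 94];238 [78, 87, 90];239 [77, 86, 90];240 [71, 78, 92];241 [57, 66, 96];242 [43, 53, 102];243 [36, 46, 102];244 [29, 34, 97];245 [30, 32, 95];
```

No slip: the cap row stays at 379.64 in all four pictures, and the band edges agree with the prediction. By the commanded heights the tip is at 55 mm and must go to 30 mm, so I'll lower another 25 mm.

```bash
python3 -m handwheel '[[255,0,0,-0.003,0],[255,0,0,-0.008,0],[255,0,0,-0.013,0],[255,0,0,-0.018,0],[255,0,0,-0.022,0],[255,0,0,-0.0245,0],[255,0,0,-0.025,0],[255,0,0,-0.025,0],[255,0,0,-0.025,0],[255,0,0,-0.025,0]]'
python3 -m handwheel '[[255,0,0,0,0],[255,0,0,0,0],[255,0,0,0,0]]'
python3 look.py c9; python3 - <<'E'
from h import *
z=np.mean([0]);d=np.load("c9.npz");im=d["im"];c={k:d[k] for k in("R","t","mtx")};S=eyes.calibration("scene")
s=eyes.get_image("scene");cv2.imwrite("pics/c9sraw.png",s)
st=readout.observe();p=st["eef_pos"];tz=p[2]-.1185+.02;print("tip z",tz,np.round(p,4))
P=proj(S,[[p[0],p[1],tz+h] for h in(.054,.07,.09)]);print(np.round(P,1).tolist())
c0=int(round(P[1,0]))
for r in range(int(P[2,1])-2,int(P[2,1])+16): print(r,np.round(s[r,c0-1:c0+2].astype(float).mean(0)).astype(int).tolist(),end=";")
w=cv2.resize(im[190:310,250:380],None,fx=3,fy=3,interpolation=cv2.INTER_CUBIC)
q=cv2.resize(s[205:285,230:310],(360,360),interpolation=cv2.INTER_CUBIC);cv2.imwrite("pics/c9b.png",np.hstack([w,q]))
hs=cv2.cvtColor(im,cv2.COLOR_BGR2HSV);dk=((hs[345:412,274:358,1]<150)&(hs[345:412,274:358,2]<60)).astype(np.uint8);nn,l,t,ce=cv2.connectedComponentsWithStats(dk);i=1+np.argmax(t[1:,4]);print(ce[i]+[274,345])
E
```

```text
clock: 9.1
eef_pos: [0.6087, -0.0142, 0.1286]
ee_rot: [[0.001, 0.13, 0.991], [-0.0, 0.991, -0.13], [-1.0, -0.0, 0.001]]
force: [-0.3, -0.2, -0.6]
grip_width: 0.024
clock: 9.35
eef_pos: [0.6086, -0.0141, 0.1284]
ee_rot: [[0.0, 0.13, 0.991], [-0.0, 0.991, -0.13], [-1.0, -0.0, 0.0]]
force: [-0.2, -0.0, -0.9]
grip_width: 0.0235
9.35 [ 0.6086 -0.0141  0.1284] yaw 82.51755776415241 axis [ 0. -0. -1.] [-0.22  0.57  1.29 -0.    1.29 -1.66] w 0.023508201827898586 [-0.2 -0.  -0.9]
tip z 0.029881079613733885 [ 0.6086 -0.0141  0.1284]
[[265.8, 255.2], [265.4, 249.4], [264.9, 242.0]]
240 [36, 58, 102];241 [35, 58, 102];242 [32, 58, 105];243 [28, 58, 107];244 [38, 61, 105];245 [53, 68, 95];246 [70, 76, 86];247 [75, 79, 80];248 [77, 81, 80];249 [69, 74, 80];250 [59, 62, 82];251 [41, 43, 85];252 [26, 27, 87];253 [19, 19, 87];254 [27, 29, 91];255 [44, 46, 91];256 [70, 73, 93];257 [85, 89, 94];[315.16630576 379.60502382]
```

View pics/c9b.png

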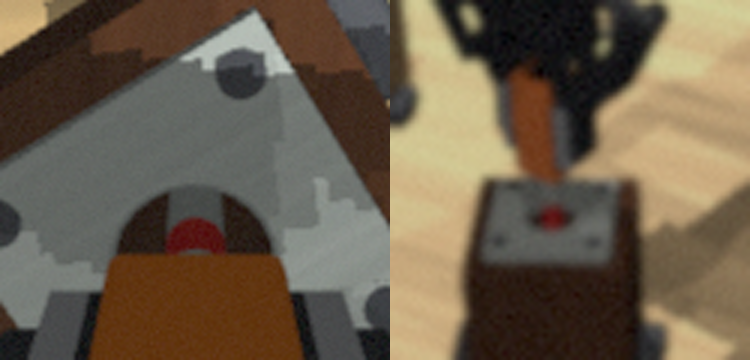

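The rod is centred in both views: crop column 195 of 118–273 in the wrist view, 551 of 533–570 in the scene view. The band edges are where they should be, contact force is about zero, and nothing has slipped. I'll hand it in.

```bash
python3 -c "
from plant import order,readout
import numpy as np
s=readout.observe();print(s['clock'],np.abs(s['dq']).max());print(order.sign_off())"
```

```text
9.45 0.002392595224240211
the job is handed in; nothing more can be done
None
```

I handed the job in at 9.45 s, with the probe still held by its orange handle at 28 N in the walnut blank's guide hole. I lifted it straight out of its stand, carried it over and lowered it with the tool vertical.

**Last checks:**
- **Depth:** the rod tip works out at 29.9 mm above the bench, so the middle of the red band is at about 91.9 mm and the mouth is at 92 mm. This relies on the grip height, and the handle cap did not shift in the wrist pictures at any point.
- **Centring:** the hole centre fitted from the wrist view was (0.6085, −0.0140), and the rod axis ended at (0.6086, −0.0141). The scene view also showed the rod centred. That hole centre is from the wrist camera; the top camera put it about 1 mm away in y, within the roughly 2 mm calibration error.
- **Contact and stillness:** outside force was about 1 N at most, with the joints practically still. I saw no contact with either blank.

No check failed. I did not take a final picture of the whole bench to confirm the other items had not moved, but the arm's path stayed clear of them.

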